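# Size a cake dowel on the hole gauge

## Robot

A 7-joint arm with a two-finger parallel gripper is mounted at the origin on a cart in front of the work surface, level with it; the furniture and walls round the work are solid. World frame = base frame: x ahead of the robot, y to its left, z up, the work surface at z = 0. Lengths are in mm, angles in degrees, forces in N, time in s.
With the tool pointing down it reaches from about 350 to 775 mm from the base axis. Payload 3.1 kg.
Tool frame: the origin (TCP) lies at the very end of the fingers, on their centre line; the grasp point (between the pads) lies 19 mm behind it; z points along the fingers, y is the line along which they close (so a half turn about z gives the same grasp; the last joint's range is limited). The gripper opens to 85 mm and grips with 20 to 120 N. Pads are 22 mm wide; open, the fingers measure 114 mm over their backs; the gripper's body (76 mm by 85 mm) begins 54 mm behind the grasp point. The pads swing forward as they close: fully open they stand 13 mm farther back than shut.
Start: joints at [60.693, 17.813, 0.802, 86.603, -0.252, 75.585, -1.558], TCP at [249.023, -490.413, 231.304] pointing down, gripper open.
Joint ranges: [-154.91, 154.91], [-16.99, 109.72], [-72.82, 74.43], [7.12, 147.25], [-82.49, 262.49], [11.32, 116.49], [-174.64, 174.64]. Speed limits (degrees/s): [159.86, 159.86, 180, 180, 180, 180, 180].

## Interface

Orientations are given as [roll, pitch, yaw] about the fixed x, y, z axes, in that order (R = Rz(yaw) Ry(pitch) Rx(roll)).
In Python, from cell import bot gives the robot as it stands.
- The arm moves only by the tool servo_tool, never from a script. Its argument "steps" is one flat list of numbers, 7 for each row, row after row: the shift along the tool's x, y, z in units of 50 mm (1.0 is 50 mm), then the turn, a rotation vector about the tool's x, y, z in units of 10 degrees (1.0 is 10 degrees), then the closure, from -1 (fully open) to 1 (shut). A call has 1 to 12 rows; each row is the pose to reach, as a shift and turn from the pose commanded when the call began, along the tool's axes at that moment; what a row does not reach only later rows make up. A row lasts 1/8 s, in which the tool goes at most 62.5 mm and 10.7 degrees, less where a joint would pass 70% of its speed; a pose out of reach is approached as far as the arm can. A call with a gripper value outside its range is refused whole. The fingers move at their own pace and stop on an object; "squeeze" is the grip in N (left out, the last holds). Time passes only in rows, so rows that repeat a pose let the fingers close. It gives the time, the measured TCP pose, the force, the opening and the grip force at its end, in the units of the state.
- bot.state(): the state, without advancing time (a new reading comes with each control period).
- bot.get_image(name): name is "side" or "top"; returns a dict with "img" (480x640x3 uint8, red, green, blue), "depth" (480x640 float32, mm along the optical axis (not along the pixel's ray), 0 where there is no reading), "camera_matrix" (3x3 intrinsics, pixels), "R" (3x3) and "t" (3): a world point X has camera coordinates R X + t. Camera axes: x right, y down, z forward; pixel columns grow to the right and rows downward; lengths in mm; the calibration is good to about 2 mm. A picture is of the moment at which its call begins.
- bot.job_done(): hands the job in; it is judged then, once.
Trained networks look in a picture, given as the dict that the camera call returned (one of the last four; its "shot" number tells which), for a name from the list of things; names that differ only in an ending like _2 or _b are one class to them, and where a whole thing is asked for, a point or a joint stands for the part that bears it (a point fixed in the world has none). Each returns a list of dicts, best first, with "p" (0 to 1); they miss things now and then, are a little off and sometimes report something else, mostly with a low value. They report only what shows in the picture. A call takes as long as a camera call. They do not tell look-alikes from the thing itself.
- bot.recognise(picture, thing): "position" ([x, y, z] in mm, in world coordinates, good to about 4 mm: the middle of the surface that is visible of it).
- bot.cut_out(picture, thing): "region" (480x640 bool, what is visible of it).
The state is a dict: "clock": time; "q": joint angles; "qd": joint speeds; "effort": joint torques, N m; "tool_pos": TCP position; "eef_rot": TCP orientation; "contact_force": force on the tool from outside, world axes, zero at the start; "wrist_torque": the same for the moment, N m; "grip_width": finger opening in mm; "grip_force": force on a finger pad.
Only numpy, scipy, OpenCV 4.12 (cv2) and the standard library are available. Lean on these libraries where they do the work, as an engineer would, in place of code of your own. Each camera call takes 0.05 s, during which the arm holds its last target. There are 200 camera calls.

## Task

Take the cake dowel from the pale single stand by its blue cap and size it on the metal hole gauge: starting with the widest hole and trying each next tighter one in turn, push it gently straight down until the cap meets the plate, or press it lightly against a hole that will not take it. Leave it standing released in the tightest hole that took it, cap down on the plate, and leave the other dowels and the things around alone.

Things in the scene. Friction and masses are not known exactly. Their poses are not given: they have to be found in the camera images.
- dowel_a: Dowel A. Cake dowel: round white plastic stem 56 mm long, chamfered 1 mm at the foot, under a round blue cap 26 mm wide and 32 mm high; 36 to 63 g. Stem unmarked, somewhere between 12 and 19 mm thick; the dowels are not all alike, and which one stands in the pale stand varies. Origin: centre of the stem's foot; z up the stem to the cap.
- dowel_b: Dowel B. Cake dowel: round white plastic stem 56 mm long, chamfered 1 mm at the foot, under a round blue cap 26 mm wide and 32 mm high; 36 to 63 g. Stem unmarked, somewhere between 12 and 19 mm thick; the dowels are not all alike, and which one stands in the pale stand varies. Origin: centre of the stem's foot; z up the stem to the cap.
- dowel_c: Dowel C. Cake dowel: round white plastic stem 56 mm long, chamfered 1 mm at the foot, under a round blue cap 26 mm wide and 32 mm high; 36 to 63 g. Stem unmarked, somewhere between 12 and 19 mm thick; the dowels are not all alike, and which one stands in the pale stand varies. Origin: centre of the stem's foot; z up the stem to the cap.
- gauge: Hole gauge fixed to the table: level aluminium plate 64 (x) x 170 (y) x 12 mm on rubber bushes over two end walls; top 80 mm above the table; open below. Pressed down, the plate gives 1 mm per 3 N and bottoms at 7 mm. Three holes along its y, 50 mm apart, chamfered 1 mm. A dowel has 1.2 mm or more to spare in a hole, or is over 2 mm too thick. Origin under its centre at table height.
- hole_wide (a point): Centre of the widest hole (20 mm diameter), at the level of the plate's top; z up. Takes every dowel.
- hole_middle (a point): Centre of the middle hole (16.5 mm diameter), at the level of the plate's top; z up.
- hole_narrow (a point): Centre of the narrowest hole (13 mm diameter), at the level of the plate's top; z up.
- stand_well (a point): Centre of the floor of the well in the pale wooden single stand (56 x 56 x 36 mm, fixed). The well is 23 mm wide and 30 mm deep, its floor 6 mm above the table; the dowel to be sized stands upright in it, its cap's underside 62 mm above the table.
- rack_mid (a point): Middle of the dark wooden two-place rack (56 x 120 x 36 mm, fixed) which holds the two other dowels, 64 mm apart along its y; at the level of the wells' floor, 6 mm above the table. Leave them.
- jam_jar: Jam jar, 70 mm wide, 99 mm high, loose bystander; origin at the centre of its underside.
- cinnamon: Spice jar with red cap, 45 mm wide, 106 mm high, loose bystander; origin at the centre of its underside.
- kitchen_timer: Red and white wind-up timer, 68 mm wide, 60 mm high, loose bystander; origin at the centre of its underside.
Not all that is in view belongs to the job. Of the things shaped like the part that bears stand_well, the wooden one is meant.

How it is judged (in metres and radians):
On the way, in this order (a step that is already met when the one before it is completed fails the run):
1. the dowel from the pale stand is pushed through the widest hole, cap on the plate (((horizontal distance between each of dowel_b, dowel_c and stand_well above 0.08 m and horizontal distance between dowel_a and hole_wide below 0.006 m and angle between dowel_a's own z axis and vertical below 0.12 rad and z of dowel_a in the frame of hole_wide below -0.053 m) or (horizontal distance between each of dowel_a, dowel_c and stand_well above 0.08 m and horizontal distance between dowel_b and hole_wide below 0.006 m and angle between dowel_b's own z axis and vertical below 0.12 rad and z of dowel_b in the frame of hole_wide below -0.053 m) or (horizontal distance between each of dowel_a, dowel_b and stand_well above 0.08 m and horizontal distance between dowel_c and hole_wide below 0.006 m and angle between dowel_c's own z axis and vertical below 0.12 rad and z of dowel_c in the frame of hole_wide below -0.053 m))), for 0.05 s.
2. then it is tried in the middle hole: pushed home if it fits (dowels B, C), or pressed lightly on the mouth (dowel A, too thick) (((horizontal distance between each of dowel_b, dowel_c and stand_well above 0.08 m and horizontal distance between dowel_a and hole_middle below 0.006 m and angle between dowel_a's own z axis and vertical below 0.15 rad and z of dowel_a in the frame of hole_middle between -0.006 and 0.004 m and contact force between dowel_a and gauge above 1.5 N) or (horizontal distance between each of dowel_a, dowel_c and stand_well above 0.08 m and horizontal distance between dowel_b and hole_middle below 0.006 m and angle between dowel_b's own z axis and vertical below 0.12 rad and z of dowel_b in the frame of hole_middle below -0.053 m) or (horizontal distance between each of dowel_a, dowel_b and stand_well above 0.08 m and horizontal distance between dowel_c and hole_middle below 0.006 m and angle between dowel_c's own z axis and vertical below 0.12 rad and z of dowel_c in the frame of hole_middle below -0.053 m))), for 0.05 s.
3. then a dowel that the middle hole refused is back home in the widest; one that it took is pressed lightly on the mouth of the narrowest, which refuses it (((horizontal distance between each of dowel_b, dowel_c and stand_well above 0.08 m and horizontal distance between dowel_a and hole_wide below 0.006 m and angle between dowel_a's own z axis and vertical below 0.12 rad and z of dowel_a in the frame of hole_wide below -0.053 m) or (horizontal distance between each of dowel_a, dowel_c and stand_well above 0.08 m and horizontal distance between dowel_b and hole_narrow below 0.006 m and angle between dowel_b's own z axis and vertical below 0.15 rad and z of dowel_b in the frame of hole_narrow between -0.006 and 0.004 m and contact force between dowel_b and gauge above 1.5 N) or (horizontal distance between each of dowel_a, dowel_b and stand_well above 0.08 m and horizontal distance between dowel_c and hole_narrow below 0.006 m and angle between dowel_c's own z axis and vertical below 0.15 rad and z of dowel_c in the frame of hole_narrow between -0.006 and 0.004 m and contact force between dowel_c and gauge above 1.5 N))), for 0.05 s.
At the end, for the whole second after the job is handed in: The dowel from the pale stand stands at rest in the tightest hole that takes it (dowel A: widest; B or C: middle), foot within 6 mm of the hole's axis sideways, tilt under 0.12 rad, cap's underside within 3 mm of the plate's top; the other two dowels are not at the stand (((horizontal distance between each of dowel_b, dowel_c and stand_well above 0.08 m and horizontal distance between dowel_a and hole_wide below 0.006 m and angle between dowel_a's own z axis and vertical below 0.12 rad and z of dowel_a in the frame of hole_wide below -0.053 m and linear speed of dowel_a below 0.02 m/s) or (horizontal distance between each of dowel_a, dowel_c and stand_well above 0.08 m and horizontal distance between dowel_b and hole_middle below 0.006 m and angle between dowel_b's own z axis and vertical below 0.12 rad and z of dowel_b in the frame of hole_middle below -0.053 m and linear speed of dowel_b below 0.02 m/s) or (horizontal distance between each of dowel_a, dowel_b and stand_well above 0.08 m and horizontal distance between dowel_c and hole_middle below 0.006 m and angle between dowel_c's own z axis and vertical below 0.12 rad and z of dowel_c in the frame of hole_middle below -0.053 m and linear speed of dowel_c below 0.02 m/s))); the robot touches nothing.
It fails at once if the gauge is pressed by a dowel with more than 25 N (contact force between any of dowel_a, dowel_b, dowel_c and gauge above 25 N).
It fails at once if the robot itself presses on the gauge with more than 25 N (contact force between any of the fingers, the arm and gauge above 25 N).
It fails at once if more than one dowel is moved (over 20 mm) (distance of each of dowel_a, dowel_b from where it was at the start of the episode above 0.02 m or distance of each of dowel_a, dowel_c from where it was at the start of the episode above 0.02 m or distance of each of dowel_b, dowel_c from where it was at the start of the episode above 0.02 m).
It fails at once if a bystander is moved more than 20 mm (distance of any of jam_jar, cinnamon, kitchen_timer from where it was at the start of the episode above 0.02 m).
It also fails if it takes over 64 s, if anything falls off the work surface, if the arm or the gripper's body presses on something with over 40 N, if the wrist force passes 120 N, or if a joint passes its speed limit or range.

## Working session

There is one attempt and no reset: what is moved stays moved. The work goes in short steps, Python scripts to look and compute and a tool call to move; the robot and the scene stay as the last step left them, time stands still between calls to the robot, and variables do not carry over. Pictures are saved under pics/ and viewed, at most 10 in all, crops included, and the job is handed in when it is done.

Besides the shell and the picture viewer there is one more tool, called after "Call:" by a JSON object that holds its "op" and its "data", one argument or row to a line. servo_tool: Moves the arm, as the interface text tells. Its arguments: {"type":"object","properties":{"steps":{"type":"array"},"squeeze":{"type":"number"}},"required":["steps"]}

```bash
mkdir -p pics
cat > h.py <<'E'
import numpy as np, cv2
from cell import bot
def world(p,u,v,z=None):
    K,R,t=p["camera_matrix"],p["R"],np.array(p["t"]).ravel()
    d=np.linalg.inv(K)@np.array([u,v,1.0])
    if z is None: return R.T@(d*p["depth"][int(v),int(u)]-t)
    c=-R.T@t; r=R.T@d
    return c+r*(z-c[2])/r[2]
def save(p,n): cv2.imwrite("pics/"+n,cv2.cvtColor(p["img"],cv2.COLOR_RGB2BGR))
def cloud(p,m):
    v,u=np.nonzero(m&(p["depth"]>0)); K,R,t=p["camera_matrix"],p["R"],np.array(p["t"]).ravel()
    d=np.linalg.inv(K)@np.vstack([u,v,np.ones(len(u))])*p["depth"][v,u]
    return (R.T@(d-t[:,None])).T
E
python3 - <<'E'
from h import *
for n in ["top","side"]:
    p=bot.get_image(n); save(p,n+"0.png"); print(n,-p["R"].T@np.array(p["t"]).ravel())
    for th in ["dowel_a","gauge","hole_wide","hole_middle","hole_narrow","stand_well","rack_mid","jam_jar","cinnamon","kitchen_timer"]:
        print(th,[(np.round(r["position"]).tolist(),round(r["p"],2)) for r in bot.recognise(p,th)][:5])
print(bot.state())
E
```

```text
top [ 393.87381661   41.72240245 1038.80180314]
dowel_a [([454.0, -155.0, 96.0], 0.72), ([626.0, -290.0, 96.0], 0.61), ([609.0, -220.0, 92.0], 0.5)]
gauge [([502.0, 128.0, 81.0], 0.92)]
hole_wide [([496.0, 136.0, 78.0], 0.71)]
hole_middle [([496.0, 136.0, 80.0], 0.8)]
hole_narrow [([498.0, 137.0, 85.0], 0.92)]
stand_well [([402.0, -42.0, 37.0], 0.9), ([453.0, -150.0, 32.0], 0.7)]
rack_mid [([603.0, -251.0, 30.0], 0.73)]
jam_jar []
cinnamon [([645.0, -73.0, 103.0], 0.59)]
kitchen_timer [([510.0, 324.0, 39.0], 0.55)]
side [ -134.03395588 -1024.61714295   540.51297752]
dowel_a [([452.0, -167.0, 74.0], 0.8), ([604.0, -235.0, 73.0], 0.75)]
gauge [([491.0, 74.0, 54.0], 0.64)]
hole_wide [([478.0, 130.0, 81.0], 0.9)]
hole_middle [([481.0, 130.0, 77.0], 0.56)]
hole_narrow []
stand_well [([396.0, -52.0, 30.0], 0.79), ([443.0, -178.0, 33.0], 0.76)]
rack_mid [([599.0, -274.0, 34.0], 0.96)]
jam_jar [([625.0, -290.0, 73.0], 0.63), ([445.0, -177.0, 31.0], 0.45)]
cinnamon [([659.0, -93.0, 41.0], 0.6), ([624.0, -292.0, 76.0], 0.22)]
kitchen_timer [([502.0, 317.0, 31.0], 0.69)]
{'clock': 1.1, 'q': array([60.69418526, 17.81198363,  0.80200303, 86.6005682 , -0.25157132,
       75.58273272, -1.5584151 ]), 'qd': array([-0.06035267,  0.04853945, -0.02299157,  0.1016045 ,  0.06012415,
       -0.05087082, -0.05795581]), 'effort': array([-9.64005631e-05, -3.79826295e+01,  1.45801473e-01, -2.30866742e+01,
        1.21886274e-02,  1.99965776e-03,  2.10589690e-05]), 'tool_pos': array([ 249.02831194, -490.44246373,  231.33019412]), 'eef_rot': array([1.79993472e+02, 1.48810633e-03, 2.69212261e+01]), 'contact_force': array([-0.7063602 , -0.0171306 , -0.21337518]), 'wrist_torque': array([ 0.03926404, -0.03353536,  0.01734973]), 'grip_force': 0.0, 'grip_width': 85.60074909355787}
```

View pics/top0.png

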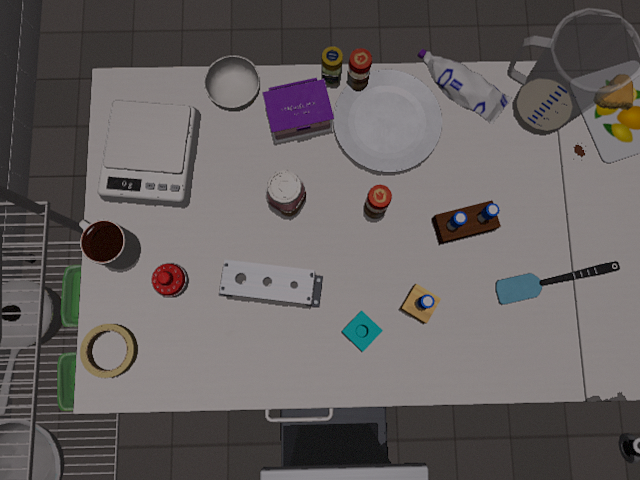

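View pics/side0.png

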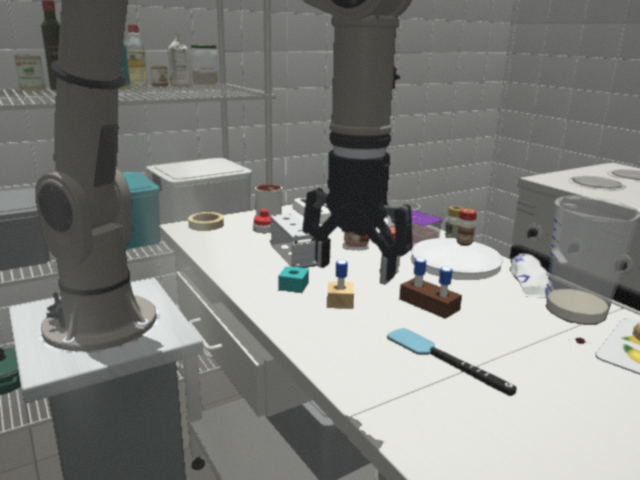

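The top view shows the gauge at about (220-320, 262-305). Its holes are wide (240,278), middle (267,282) and narrow (294,285). The pale stand's dowel cap is at (427,301), the teal look-alike stand at (362,331) and the rack at (467,222). I'll refine the positions next.

Run:
```python
from h import *
p=bot.get_image("top"); q=bot.get_image("side")
print(p["camera_matrix"][0,0],q["camera_matrix"][0,0])
for n,P in (("top",p),("side",q)):
    hsv=cv2.cvtColor(P["img"],cv2.COLOR_RGB2HSV)
    m=cv2.inRange(hsv,(100,120,40),(125,255,255))>0
    k,l,s,c=cv2.connectedComponentsWithStats(m.astype(np.uint8))
    for i in range(1,k):
        if s[i,4]<30: continue
        C=cloud(P,l==i); z=np.percentile(C[:,2],95)
        if not(30<z<130 and 380<C[:,0].mean()<700 and -350<C[:,1].mean()<-80): continue
        T=C[C[:,2]>z-5]
        print(n,s[i],c[i].round(1),"zrange",np.percentile(C[:,2],[3,50,97]).round(1),"top mid",((T.max(0)+T.min(0))/2).round(1),T.mean(0).round(1), np.ptp(T,0).round(1))
# holes
roi=(slice(255,312),slice(212,328)); 
g=cv2.cvtColor(p["img"],cv2.COLOR_RGB2GRAY)
pm=np.zeros(g.shape,np.uint8); 
C=world
D=p["depth"]
for u,v in ((240,278),(267,282),(294,285)):
    w=g[v-9:v+10,u-9:u+10].astype(float)
    hi=np.median(w); lo=w[7:12,7:12].min(); wt=np.clip((hi-w)/(hi-lo),0,1); wt[wt<.25]=0
    yy,xx=np.mgrid[v-9:v+10,u-9:u+10]
    r=np.hypot(xx-u,yy-v)<8; wt*=r
    cu,cv=(wt*xx).sum()/wt.sum(),(wt*yy).sum()/wt.sum()
    print(u,v,"c",round(cu,2),round(cv,2),"eqdiam px",2*np.sqrt(wt.sum()/np.pi).round(2),world(p,cu,cv,74).round(1),world(p,cu,cv,80).round(1),"platez",world(p,u+13,v)[2].round(1))
a=cv2.resize(p["img"][250:315,212:332],None,fx=6,fy=6,interpolation=cv2.INTER_CUBIC)[:,:,::-1]
save_=cv2.imwrite("pics/g.png",a)
for th in ["gauge","stand_well"]:
  for r in bot.cut_out(p,th)[:2]:
    C=cloud(p,r["region"]); z=80 if th=="gauge" else 36
    T=C[abs(C[:,2]-z)<5]; 
    b=cv2.minAreaRect(T[:,:2].astype(np.float32)); print(th,round(r["p"],2),len(T),b)
```

```text
517.5758625787093 546.4964787657599
top [486 203  13  14  70] [491.3 210. ] zrange [38.9 95.1 98.9] top mid [ 623.2 -287.4   96.6] [ 622.6 -287.4   95.8] [23.7 24.6  5.9]
top [481 208  11  11  39] [484.4 214.4] zrange [66.2 78.  87.2] top mid [ 621.6 -279.5   84.8] [ 621.1 -277.5   83.8] [18.1  8.   8. ]
top [450 211  17  17 109] [457.1 219.6] zrange [37.6 93.6 97.9] top mid [ 609.  -225.9   96.1] [ 608.  -223.9   95.4] [23.1 24.7  7. ]
top [418 295  16  13  74] [425.2 301.6] zrange [76.2 94.9 97.5] top mid [ 455.4 -155.5   95.7] [ 454.8 -154.4   95.2] [22.1 24.3  6.3]
side [415 260  10  15 114] [419.5 267.6] zrange [66.1 79.2 92.1] top mid [ 602.2 -231.1   90.1] [ 601.  -233.    89.6] [15.3 16.8  6.9]
side [337 263  10  14 111] [341.1 269.9] zrange [66.1 79.2 92.7] top mid [ 449.5 -164.1   90.2] [ 449.1 -165.7   89.6] [18.6 15.4  7.5]
side [441 269  11  16 125] [445.3 276.7] zrange [65.7 79.7 92.8] top mid [ 619.9 -294.    90.6] [ 617.  -295.6   90.4] [21.1 15.9  6.1]
240 278 c 239.9 277.71 eqdiam px 10.5 [508.  187.7  74. ] [507.3 186.8  80. ] platez 76.8
267 282 c 266.63 280.89 eqdiam px 8.72 [501.  137.7  74. ] [500.3 137.1  80. ] platez 83.4
294 285 c 293.59 284.35 eqdiam px 6.86 [493.4  87.4  74. ] [492.7  87.2  80. ] platez 80.0
gauge 0.84 2925 ((498.907470703125, 137.11691284179688), (170.30401611328125, 64.2960205078125), 81.98088836669922)
stand_well 0.87 583 ((455.1730041503906, -155.38104248046875), (55.244144439697266, 56.483673095703125), 56.73931121826172)
stand_well 0.72 697 ((404.88946533203125, -39.69728088378906), (55.57118225097656, 55.616790771484375), 44.3043212890625)
```

View pics/g.png

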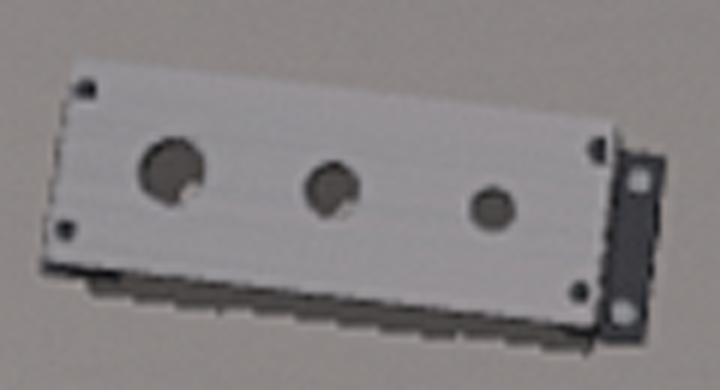

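The crop shows full hole circles at about (240.3,278.3), (267,281.1) and (293.8,284.4) px. At z = 80 that gives wide ≈ (506.5,186), middle ≈ (499.5,136.6) and narrow ≈ (492.6,87). The cap is at (455.3,-155.3) with its top at about 95. I'll move above the stand and turn to yaw 0.

Call:
{"op": "servo_tool", "data": {
  "steps": [3.36,-2.05,0.4,0,0,1.35,-1,6.71,-4.11,1.2,0,0,2.69,-1,6.71,-4.11,1.4,0,0,2.69,-1,6.71,-4.11,1.4,0,0,2.69,-1,6.71,-4.11,1.4,0,0,2.69,-1,6.71,-4.11,1.4,0,0,2.69,-1,6.71,-4.11,1.4,0,0,2.69,-1,6.71,-4.11,1.4,0,0,2.69,-1,6.71,-4.11,1.4,0,0,2.69,-1,6.71,-4.11,1.4,0,0,2.69,-1]
}}

```text
clock: 2.55
tool_pos: [454.6, -157.1, 161.6]
eef_rot: [179.9, -0.0, -0.2]
contact_force: [0.7, -0.5, 0.4]
grip_width: 85.8
grip_force: 0.0
```

Call:
{"op": "servo_tool", "data": {
  "steps": [0,0,0.9,0,0,0,-1,0,0,1.6,0,0,0,-1,0,0,1.88,0,0,0,-1,0,0,1.88,0,0,0,-1,0,0,1.88,0,0,0,-1,0,0,1.88,0,0,0,0,0,0,1.88,0,0,0,0.2,0,0,1.88,0,0,0,0.4,0,0,1.88,0,0,0,1,0,0,1.88,0,0,0,1,0,0,1.88,0,0,0,1,0,0,1.88,0,0,0,1],
  "squeeze": 20
}}

```text
clock: 4.05
tool_pos: [455.4, -155.5, 67.6]
eef_rot: [180.0, -0.0, 0.0]
contact_force: [0.3, 0.2, 2.8]
grip_width: 25.1
grip_force: 21.6
```

Call:
{"op": "servo_tool", "data": {
  "steps": [0,0,0,0,0,0,-0.3,0,0,0,0,0,0,-0.3,0,0,0,0,0,0,-0.3,0,0,0,0,0,4.5,-0.3,0,0,0,0,0,9,-0.3,0,0,0,0,0,9,-0.3,0,0,0,0,0,9,-0.3,0,0,0,0,0,9,-0.3,0,0,0,0,0,9,-0.3,0,0,0,0,0,9,-0.3,0,0,0,0,0,9,-0.3,0,0,0,0,0,9,-0.3]
}}

```text
clock: 5.55
tool_pos: [455.0, -155.1, 67.1]
eef_rot: [180.0, 0.0, -90.1]
contact_force: [0.1, -0.3, -0.1]
grip_width: 55.8
grip_force: 0.0
```

Call:
{"op": "servo_tool", "data": {
  "steps": [0,0,0,0,0,0,-0.3,0,0,0,0,0,0,-0.3,0,0,0,0,0,0,0.1,0,0,0,0,0,0,0.4,0,0,0,0,0,0,1,0,0,0,0,0,0,1,0,0,0,0,0,0,1,0,0,0,0,0,0,1,0,0,0,0,0,0,1],
  "squeeze": 60
}}

```text
clock: 6.68
tool_pos: [455.4, -155.4, 67.5]
eef_rot: [-180.0, -0.0, -90.0]
contact_force: [0.3, -0.3, 2.1]
grip_width: 24.3
grip_force: 59.0
```

Call:
{"op": "servo_tool", "data": {
  "steps": [0,0,-0.5,0,0,0,1,0,0,-1.4,0,0,0,1,0,0,-2.2,0,0,0,1,-1,-0.15,-2.2,0,0,0,1,-2,-0.3,-2.2,0,0,0,1,-3,-0.45,-2.2,0,0,0,1,-4,-0.6,-2.2,0,0,0,1,-5,-0.75,-2.2,0,0,0,1,-6,-0.9,-2.2,0,0,0,1,-6.83,-1.02,-2.2,0,0,0,1,-6.83,-1.02,-2.2,0,0,0,1,-6.83,-1.02,-2.2,0,0,0,1]
}}

```text
clock: 8.18
tool_pos: [505.0, 191.7, 175.4]
eef_rot: [179.9, -0.2, -89.4]
contact_force: [-0.5, -1.2, -0.1]
grip_width: 24.2
grip_force: 59.0
```

Run:
```python
from h import *
s=bot.state(); print(s["clock"],s["tool_pos"],s["eef_rot"],s["contact_force"],s["grip_width"])
p=bot.get_image("top"); q=bot.get_image("side")
a=cv2.resize(p["img"][225:325,190:340],None,fx=4,fy=4,interpolation=cv2.INTER_CUBIC)
K,R,t=q["camera_matrix"],q["R"],np.array(q["t"]).ravel()
P=K@(R@np.array([506,186,110])+t); u,v=(P[:2]/P[2]).astype(int)
b=cv2.resize(q["img"][v-50:v+50,u-50:u+50],None,fx=4,fy=4,interpolation=cv2.INTER_CUBIC)
cv2.imwrite("pics/c1.png",cv2.resize(np.hstack([a,b]),None,fx=.8,fy=.8)[:,:,::-1]); print(u,v)
```

```text
8.175 [504.96013011 191.71420875 175.39379332] [ 1.79891475e+02 -1.55259471e-01 -8.94142813e+01] [-0.45431998 -1.23558595 -0.09649074] 24.206862022389082
286 206
```

View pics/c1.png

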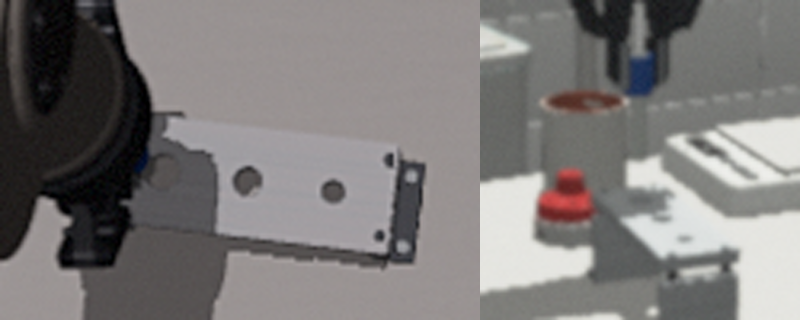

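Call:
{"op": "servo_tool", "data": {
  "steps": [0,0,0.3,0,0,0,1,0,0,0.6,0,0,0,1,0,0,0.6,0,0,0,1,0,0,0.6,0,0,0,1,0,0,0.6,0,0,0,1]
}}

```text
clock: 8.9
tool_pos: [506.4, 186.1, 147.7]
eef_rot: [-180.0, 0.0, -90.0]
contact_force: [-0.6, 1.3, -0.3]
grip_width: 24.2
grip_force: 59.0
```

Call:
{"op": "servo_tool", "data": {
  "steps": [0,0,0.06,0,0,0,1,0,0,0.12,0,0,0,1,0,0,0.18,0,0,0,1,0,0,0.2,0,0,0,1,0,0,0.2,0,0,0,1]
}}

```text
clock: 9.52
tool_pos: [505.9, 186.2, 137.2]
eef_rot: [180.0, -0.0, -90.0]
contact_force: [-0.4, 0.9, -1.0]
grip_width: 24.2
grip_force: 59.0
```

Call:
{"op": "servo_tool", "data": {
  "steps": [0,0,0.12,0,0,0,1,0,0,0.24,0,0,0,1,0,0,0.36,0,0,0,1,0,0,0.48,0,0,0,1,0,0,0.6,0,0,0,1,0,0,0.72,0,0,0,1,0,0,0.84,0,0,0,1,0,0,0.94,0,0,0,1,0,0,0.94,0,0,0,1,0,0,0.94,0,0,0,1]
}}

```text
clock: 10.78
tool_pos: [506.2, 186.2, 90.4]
eef_rot: [-180.0, 0.0, -90.0]
contact_force: [0.2, -0.3, 0.3]
grip_width: 24.4
grip_force: 59.0
```

Call:
{"op": "servo_tool", "data": {
  "steps": [0,0,0.03,0,0,0,1,0,0,0.06,0,0,0,1,0,0,0.09,0,0,0,1,0,0,0.12,0,0,0,1,0,0,0.12,0,0,0,1,0,0,0.12,0,0,0,1]
}}

```text
clock: 11.52
tool_pos: [506.0, 186.2, 84.6]
eef_rot: [180.0, 0.0, -90.0]
contact_force: [-1.6, 0.8, 4.2]
grip_width: 24.4
grip_force: 59.2
```

Home in the widest hole at 4 N. Next is the middle one.

Call:
{"op": "servo_tool", "data": {
  "steps": [0,0,-0.4,0,0,0,1,0,0,-0.9,0,0,0,1,0,0,-1.3,0,0,0,1,0,0,-1.3,0,0,0,1,0.5,0.07,-1.3,0,0,0,1,0.99,0.14,-1.3,0,0,0,1,0.99,0.14,-1.3,0,0,0,1,0.99,0.14,-1.3,0,0,0,1,0.99,0.14,-1.3,0,0,0,1,0.99,0.14,-1.3,0,0,0,1]
}}

```text
clock: 12.78
tool_pos: [499.0, 137.4, 149.1]
eef_rot: [180.0, -0.0, -89.9]
contact_force: [-0.0, -0.1, -0.4]
grip_width: 24.3
grip_force: 59.2
```

Call:
{"op": "servo_tool", "data": {
  "steps": [0,0,0.06,0,0,0,1,0,0,0.12,0,0,0,1,0,0,0.17,0,0,0,1,0,0,0.2,0,0,0,1,0,0,0.2,0,0,0,1,0,0,0.2,0,0,0,1]
}}

```text
clock: 13.52
tool_pos: [499.1, 136.7, 139.4]
eef_rot: [-180.0, 0.0, -90.0]
contact_force: [-0.0, 1.0, -1.4]
grip_width: 24.1
grip_force: 59.2
```

Call:
{"op": "servo_tool", "data": {
  "steps": [0,0,0.03,0,0,0,1,0,0,0.06,0,0,0,1,0,0,0.06,0,0,0,1,0,0,0.06,0,0,0,1]
}}

```text
clock: 14.02
tool_pos: [499.0, 136.8, 136.3]
eef_rot: [180.0, -0.0, -90.0]
contact_force: [0.1, 0.6, -1.3]
grip_width: 24.5
grip_force: 59.2
```

No resistance 5 mm below the top, so the middle hole takes it. Going down.

Call:
{"op": "servo_tool", "data": {
  "steps": [0,0,0.1,0,0,0,1,0,0,0.2,0,0,0,1,0,0,0.3,0,0,0,1,0,0,0.4,0,0,0,1,0,0,0.5,0,0,0,1,0,0,0.6,0,0,0,1,0,0,0.7,0,0,0,1,0,0,0.8,0,0,0,1,0,0,0.92,0,0,0,1,0,0,0.92,0,0,0,1]
}}

```text
clock: 15.28
tool_pos: [498.8, 137.0, 89.8]
eef_rot: [180.0, -0.0, -90.0]
contact_force: [0.5, 0.3, -0.5]
grip_width: 24.5
grip_force: 59.1
```

Call:
{"op": "servo_tool", "data": {
  "steps": [0,0,0.03,0,0,0,1,0,0,0.06,0,0,0,1,0,0,0.09,0,0,0,1,0,0,0.12,0,0,0,1,0,0,0.12,0,0,0,1,0,0,0.12,0,0,0,1]
}}

```text
clock: 16.02
tool_pos: [499.1, 136.8, 84.6]
eef_rot: [-180.0, 0.0, -90.0]
contact_force: [-1.2, 0.5, 3.7]
grip_width: 24.7
grip_force: 59.2
```

Call:
{"op": "servo_tool", "data": {
  "steps": [0,0,-0.4,0,0,0,1,0,0,-0.9,0,0,0,1,0,0,-1.3,0,0,0,1,0,0,-1.3,0,0,0,1,0.5,0.07,-1.3,0,0,0,1,0.99,0.14,-1.3,0,0,0,1,0.99,0.14,-1.3,0,0,0,1,0.99,0.14,-1.3,0,0,0,1,0.99,0.14,-1.3,0,0,0,1,0.99,0.14,-1.3,0,0,0,1]
}}

```text
clock: 17.27
tool_pos: [492.0, 87.9, 149.1]
eef_rot: [180.0, -0.0, -89.9]
contact_force: [0.6, 0.1, -0.8]
grip_width: 24.3
grip_force: 59.4
```

Call:
{"op": "servo_tool", "data": {
  "steps": [0,0,0.06,0,0,0,1,0,0,0.12,0,0,0,1,0,0,0.16,0,0,0,1,0,0,0.19,0,0,0,1,0,0,0.19,0,0,0,1,0,0,0.19,0,0,0,1]
}}

```text
clock: 18.02
tool_pos: [492.0, 87.3, 140.1]
eef_rot: [180.0, 0.0, -90.0]
contact_force: [-1.9, 0.3, 5.0]
grip_width: 24.6
grip_force: 60.0
```

The narrow hole refuses it at 5 N with no entry. Returning to the middle hole.

Call:
{"op": "servo_tool", "data": {
  "steps": [0,0,0,0,0,0,1,0,0,-0.1,0,0,0,1,0,0,-0.2,0,0,0,1,-0.5,-0.07,-0.2,0,0,0,1,-0.99,-0.14,-0.2,0,0,0,1,-0.99,-0.14,-0.2,0,0,0,1,-0.99,-0.14,-0.2,0,0,0,1,-0.99,-0.14,-0.2,0,0,0,1,-0.99,-0.14,-0.2,0,0,0,1]
}}

```text
clock: 19.15
tool_pos: [499.0, 135.8, 149.9]
eef_rot: [-180.0, 0.0, -90.1]
contact_force: [0.2, -0.2, -1.0]
grip_width: 24.2
grip_force: 59.6
```

Call:
{"op": "servo_tool", "data": {
  "steps": [0,0,0.06,0,0,0,1,0,0,0.12,0,0,0,1,0,0,0.18,0,0,0,1,0,0,0.25,0,0,0,1,0,0,0.25,0,0,0,1,0,0,0.25,0,0,0,1]
}}

```text
clock: 19.9
tool_pos: [499.0, 136.7, 137.3]
eef_rot: [180.0, -0.0, -90.0]
contact_force: [0.4, 0.2, -0.7]
grip_width: 24.1
grip_force: 59.4
```

Free again. Down to home, then a light press.

Call:
{"op": "servo_tool", "data": {
  "steps": [0,0,0.1,0,0,0,1,0,0,0.2,0,0,0,1,0,0,0.3,0,0,0,1,0,0,0.4,0,0,0,1,0,0,0.5,0,0,0,1,0,0,0.6,0,0,0,1,0,0,0.7,0,0,0,1,0,0,0.8,0,0,0,1,0,0,0.92,0,0,0,1,0,0,0.92,0,0,0,1]
}}

```text
clock: 21.15
tool_pos: [498.9, 136.9, 90.8]
eef_rot: [180.0, -0.0, -90.0]
contact_force: [-0.1, -0.2, -0.3]
grip_width: 24.2
grip_force: 59.4
```

Call:
{"op": "servo_tool", "data": {
  "steps": [0,0,0.03,0,0,0,1,0,0,0.06,0,0,0,1,0,0,0.09,0,0,0,1,0,0,0.12,0,0,0,1,0,0,0.12,0,0,0,1,0,0,0.12,0,0,0,1]
}}

```text
clock: 21.9
tool_pos: [499.1, 136.8, 85.4]
eef_rot: [-180.0, 0.0, -90.0]
contact_force: [1.0, 0.0, 0.2]
grip_width: 24.0
grip_force: 59.4
```

Call:
{"op": "servo_tool", "data": {
  "steps": [0,0,0,0,0,0,0.2,0,0,0,0,0,0,-0.3,0,0,0,0,0,0,-0.6,0,0,0,0,0,0,-0.6,0,0,0,0,0,0,-0.6,0,0,0,0,0,0,-0.6,0,0,-0.4,0,0,0,-0.6,0,0,-1.2,0,0,0,-0.6,0,0,-2.2,0,0,0,-0.6,0,0,-3,0,0,0,-0.6]
}}

```text
clock: 23.15
tool_pos: [499.7, 136.2, 238.7]
eef_rot: [-179.8, 0.0, -90.0]
contact_force: [-0.0, 0.3, 0.1]
grip_width: 68.3
grip_force: 0.0
```

Call:
{"op": "servo_tool", "data": {
  "steps": [1,0,0,0,0,0,-0.6,2,0,0,0,0,0,-0.6,3,0,0,0,0,0,-0.6,4,0,0,0,0,0,-0.6,5,0,0,0,0,0,-0.6,5,0,0,0,0,0,-0.6,5,0,0,0,0,0,-0.6,5,0,0,0,0,0,-0.6]
}}

```text
clock: 24.15
tool_pos: [499.6, -111.5, 235.5]
eef_rot: [-180.0, 0.0, -89.8]
contact_force: [-0.5, 0.4, 0.4]
grip_width: 68.2
grip_force: 0.0
```

Run:
```python
from h import *
s=bot.state(); print(s["clock"],s["tool_pos"],s["grip_width"],s["contact_force"])
p=bot.get_image("top"); q=bot.get_image("side")
hsv=cv2.cvtColor(p["img"],cv2.COLOR_RGB2HSV); m=cv2.inRange(hsv,(100,120,40),(125,255,255))>0
m[:,:225]=0;m[:,310:]=0;m[:260]=0;m[310:]=0
C=cloud(p,m); z=np.percentile(C[:,2],95); T=C[C[:,2]>z-6]; print(len(T),z,T.mean(0),(T.max(0)+T.min(0))/2)
a=cv2.resize(p["img"][225:325,190:340],None,fx=4,fy=4,interpolation=cv2.INTER_CUBIC)
b=cv2.resize(q["img"][166:266,246:346],None,fx=4,fy=4,interpolation=cv2.INTER_CUBIC)
cv2.imwrite("pics/c2.png",cv2.resize(np.hstack([a,b]),None,fx=.8,fy=.8)[:,:,::-1])
```

```text
24.15 [ 499.58449455 -111.50384525  235.49471478] 68.1657138593661 [-0.50591996  0.38446284  0.44945425]
67 115.49591442915424 [497.18473869 134.93850048 113.13428673] [498.30098221 135.8496261  113.20020847]
```

View pics/c2.png

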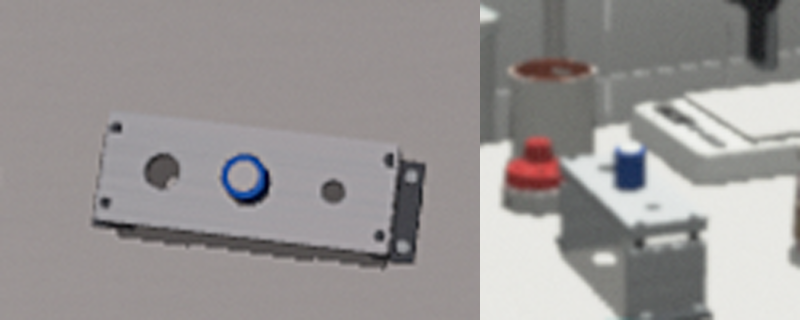

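The dowel stands cap-down on the plate over the middle hole. Its top is at about 113 mm, against 112 expected, and the gripper is clear.

```bash
python3 -c "
from cell import bot; print(bot.job_done())"
```

```text
the job is handed in; nothing more can be done
None
```

The job is handed in: the wide and middle holes took the dowel, the narrow one refused it under a 5 N press, and it now stands released in the middle hole, cap down on the plate.

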